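Fetch the crucible from the sash cabinet with tongs

ROBOT

A 6-joint arm with a two-finger parallel gripper is mounted at the origin on the work surface; the furniture and walls round the work are solid. World frame = base frame: x ahead of the robot, y to its left, z up, the work surface at z = 0. Lengths are in m, angles in rad, forces in N, time in s.
With the tool pointing down it reaches from about 0.3 to 0.775 m from the base axis. Payload 14.6 kg.
Tool frame: the origin (TCP) lies on the centre line of the jaws, within the pads' length; the fingertips stand ctrl.tcp_to_tips ahead of it and the grasp point (between the pads) lies 2 mm behind it (ctrl.tcp_to_tips is the distance from the TCP to the fingertips, in m); z points along the fingers, y is the line along which they close (so a half turn about z gives the same grasp; the last joint's range is limited). The gripper opens to 94 mm and grips with 3 to 60 N. Pads are 16 mm wide; open, the fingers measure 119 mm over their backs; the gripper's body (75 mm by 177 mm) begins 78 mm behind the grasp point.
Start: joints at [-1.404, 0.3, 1.521, -0, 1.321, -0.067], TCP at [0.127, -0.535, 0.222] pointing down, gripper open.
Joint ranges: [-3.03, 3.03], [-0.79, 2.21], [0.23, 2.52], [-1.04, 4.18], [0, 3.07], [-2.55, 2.55]. Speed limits (rad/s): [2.22, 2.22, 2.57, 3.14, 3.14, 3.14].

INTERFACE

Orientations are given as [roll, pitch, yaw] about the fixed x, y, z axes, in that order (R = Rz(yaw) Ry(pitch) Rx(roll)).
In Python, from station import telemetry, viewer, hand_in, ctrl gives the robot as it stands.
- The arm moves only by the tool step_arm, never from a script. Its argument "plan" is a list of rows, each an object of numbers: "dx", "dy", "dz": the shift along the tool's x, y, z scaled (see below); "rx", "ry", "rz": the turn, a rotation vector about the tool's x, y, z scaled (see below); "claw": the closure, from 0 (fully open) to 1 (shut). In form: [{"dx": .., "dy": .., "dz": .., "rx": .., "ry": .., "rz": .., "claw": ..}, ...]. A call has 1 to 10 rows; each row shifts and turns the commanded pose from where the row before left it, along the tool's axes as they then stand; what a row does not reach is not made up. The controller multiplies each number of a shift by 0.1 m and each number of a turn by 90 degrees. A row lasts 1/10 s, in which the tool goes at most 50 mm and 8.59 degrees, less where a joint would pass 70% of its speed; a pose out of reach is approached as far as the arm can. A call with a number of a shift or a turn outside -1 to 1 is refused whole. A call with a gripper value outside its range is refused whole. The fingers move at their own pace and stop on an object; "grip_force" is the grip in N (left out, the last holds). Time passes only in rows, so rows that do not move let the fingers close. It gives the time, the measured TCP pose, the force, the opening and the grip force at its end, in the units of the state.
- telemetry.get_obs(): the state, without advancing time (a new reading comes with each control period).
- viewer.camera(name): name is "side" or "top" or "wrist"; returns a dict with "img" (400x640x3 uint8, red, green, blue), "z_map" (400x640 float32, m along the optical axis (not along the pixel's ray), 0 where there is no reading), "fx", "fy", "cx", "cy" (pixels), "R" (3x3) and "t" (3): a world point X has camera coordinates R X + t; the wrist camera has in their place "tool_from_camera" (4x4, takes a point from camera to tool coordinates, whose origin is the TCP and whose axes are the flange's). Camera axes: x right, y down, z forward; pixel columns grow to the right and rows downward; lengths in m; the calibration is good to about 2 mm. A picture is of the moment at which its call begins: read the wrist's pose just before it.
- hand_in(): hands the job in; it is judged then, once.
Trained networks look in a picture, given as the dict that the camera call returned (one of the last four; its "shot" number tells which), for a name from the list of things; names that differ only in an ending like _2 or _b are one class to them, and where a whole thing is asked for, a point or a joint stands for the part that bears it (a point fixed in the world has none). Each returns a list of dicts, best first, with "score" (0 to 1); they miss things now and then, are a little off and sometimes report something else, mostly with a low value. They report only what shows in the picture. A call takes as long as a camera call.
- viewer.recognise(target, picture): "rect" ([left, top, right, bottom] in pixels, round what is visible of it).
The state is a dict: "time_s": time; "qpos": joint angles; "joint_vel": joint speeds; "tau": joint torques, N m; "ee_pos": TCP position; "eef_rot": TCP orientation; "force": force on the tool from outside, world axes, zero at the start; "moment": the same for the moment, N m; "grip_width": finger opening in m; "grip_force": force on a finger pad.
Only numpy, scipy, OpenCV 4.12 (cv2) and the standard library are available. Lean on these libraries where they do the work, as an engineer would, in place of code of your own. Each camera call takes 0.05 s, during which the arm holds its last target. There are 200 camera calls.

TASK

Slide the sash of the small bench cabinet all the way up by its bar handle, so that it stays up, then take the spring tongs off their rest. Reach in under the sash with the tongs, close their jaws on the crucible (the taller, narrower porcelain cup), lift it off the block and draw it upright out in front of the cabinet; never touch the crucible with the gripper itself, and leave the shallow dish where it stands. Finish while still holding: the program ends with the crucible held in the tongs, clear in front of the cabinet, raised to about 15 cm above the worktop.

Things in the scene. Friction and masses are not known exactly. Their poses are not given: they have to be found in the camera images.
- enclosure: low fixed bench cabinet with clear walls, 162 deep x 300 wide x 140 mm to its roof; its front guides rise to 200 mm. Origin: on the worktop, middle of the front, in the sash plane; x points into the cabinet (away from the robot), y to its left, z up. Roof, back and sides closed; the only opening is the front, 276 mm wide, from the 10 mm floor slab up to the sash
- block_top (a point): centre of the top of the fixed dark iron block inside the cabinet, 45 mm above the worktop, 55 mm behind the sash plane; the block is 80 deep (x) x 200 wide (y) x 35 mm. Crucible and dish stand on it, about 50 mm behind the sash plane and 50 mm to the left and right of its middle, either on either side
- sash (a joint): how far the clear front sash is slid up, m: 0 shut, 0.105 fully up (lower edge then 116 mm, handle bar 291 mm above the worktop). It is counterbalanced and stays where it is left; it takes about 5 N to move. It starts 0 to 20 mm up
- sash_handle (a point): middle of the sash's handle: a level round steel bar, 14 mm thick, 106 mm long along the cabinet's y between two end posts, free underneath, in the sash plane; when shut its centre is 186 mm above the worktop, 56 mm above the sash's top edge and 46 mm above the roof, so it can be pinched from above with one finger in front and one behind
- crucible: small white porcelain cup, conical, 26 mm across at the foot, 36 mm at the rim, 34 mm high, 2.5 mm wall, about 30 g, loose. Origin: centre of its underside; z up through its mouth. To be gripped by the tongs at about half height
- dish: shallow white porcelain dish, 32 mm across at the foot, 52 mm at the rim, 15 mm high, loose; to be left alone. Origin: centre of its underside
- tongs_rest: fixed white plastic rest, 210 x 112 x 54 mm: base plate 8 mm thick and two cross bars (tops 45 mm above the worktop, at x = -65 and +95 mm, upturned ends to 54 mm) on which the tongs lie. Origin: on the worktop below the grip pads of the tongs; x points to the jaws' end
- tongs: steel spring tongs, 260 mm long, 120 g, lying on the rest; the arms lie level and open in the level plane. This body is the left arm with the hinge pin. Origin: midway between the grip pads when open, 52 mm above the worktop on the rest; x forward to the jaws, z up. Hinge pin 90 mm behind the origin, middle of the jaws 145 mm in front; balance point about 10 mm behind it
- tongs_arm (a joint): angle by which the tongs are shut, rad: 0 open, 0.24 the stop. Width over the pads is about 52 mm - 90 mm x angle; gap between the jaws' inner edges about 64 mm - 235 mm x angle; about 0.16 with the crucible gripped at half height. A spring opens them, about 6 N at the pads: fingers held part shut (48 mm) carry the tongs with the jaws still open
- grip_left (a point): centre of the outer face of the left arm's grip pad: rubber, 40 mm long (x), 24 mm high, centred at the height of the tongs' origin. Squeezing the two pads from both sides shuts the jaws
- grip_right (a point): centre of the outer face of the right arm's grip pad, like the left one; 52 mm apart when open
- jaw_left (a point): middle of the left jaw's inner face. Each jaw is 28 mm long, 20 mm high and 4 mm thick, a shallow upright V, 5 mm deeper in the middle, centred at the height of the tongs' origin
- jaw_right (a point): middle of the right jaw's inner face; the place for the crucible's axis is midway between jaw_left and jaw_right

How it is judged:
By the outcome, as a careful person would: the job done as asked, in the order asked, and still so for the second after the job is handed in, while the arm keeps its last pose, push and grip.
It also fails if it takes over 58 s, if anything falls off the work surface, if the arm or the gripper's body presses on something with over 40 N, if the wrist force passes 120 N, or if a joint passes its speed limit or range.

## Working session

There is one attempt and no reset: what is moved stays moved. The work goes in short steps, Python scripts to look and compute and a tool call to move; the robot and the scene stay as the last step left them, time stands still between calls to the robot, and variables do not carry over. Pictures are saved under pics/ and viewed, at most 10 in all, crops included, and the job is handed in when it is done.

Besides the shell and the picture viewer there is one more tool, called after "Call:" by a JSON object that holds its "name" and its "arguments", one argument or row to a line. step_arm: Moves the arm, as the interface text tells. Shifts and turns lie within -1 to 1; 1 stands for 0.1 m of shift or 90 degrees of turn. Its arguments: {"type":"object","properties":{"plan":{"type":"array"},"grip_force":{"type":"number"}},"required":["plan"]}

```bash
ls; mkdir -p pics
cat > h.py <<'E'
import numpy as np, cv2
from station import telemetry, viewer, hand_in, ctrl
from scipy.spatial.transform import Rotation as Ro
def world(p,u,v,z=None):
    z=p["z_map"][int(v),int(u)] if z is None else z
    c=np.array([(u-p["cx"])/p["fx"]*z,(v-p["cy"])/p["fy"]*z,z])
    return np.array(p["R"]).T@(c-np.array(p["t"]))
def cloud(p):
    v,u=np.mgrid[0:400,0:640]; z=p["z_map"]
    c=np.stack([(u-p["cx"])/p["fx"]*z,(v-p["cy"])/p["fy"]*z,z],-1)
    return (c-np.array(p["t"]))@np.array(p["R"])
def onplane(p,u,v,h):
    R=np.array(p["R"]);o=-R.T@np.array(p["t"])
    d=R.T@np.array([(u-p["cx"])/p["fx"],(v-p["cy"])/p["fy"],1]); return o+d*(h-o[2])/d[2]
def save(p,n): cv2.imwrite("pics/"+n,cv2.cvtColor(p["img"],cv2.COLOR_RGB2BGR))
E
python3 - <<'E'
from h import *
print(telemetry.get_obs(), ctrl.tcp_to_tips)
for n in("top","side"):
    p=viewer.camera(n); save(p,n+"0.png"); print(n,p["fx"],p["cx"],p["cy"],p["R"],p["t"])
    for t in("enclosure","sash","sash_handle","crucible","dish","tongs_rest","tongs","tongs_arm"):
        for r in viewer.recognise(t,p)[:2]:
            q=np.array(r["rect"]);u,v=(q[0]+q[2])/2,(q[1]+q[3])/2
            print(t,round(r["score"],2),q.round(),world(p,u,v).round(3))
E
```

```text
pics
{'time_s': 0.0, 'qpos': array([-1.40361759e+00,  3.00453070e-01,  1.52154805e+00, -2.14929622e-05,
        1.32071002e+00, -6.65988289e-02]), 'joint_vel': array([-1.21588764e-03, -9.62759266e-04,  2.80929240e-04, -9.87207820e-05,
        1.47316668e-03,  2.77767694e-04]), 'tau': array([ 1.55539987e-03, -5.31806445e+01, -3.52734089e+01,  7.09376112e-02,
        2.44841102e-02, -9.99825852e-05]), 'ee_pos': array([ 0.12736344, -0.53481046,  0.22191018]), 'eef_rot': array([-3.14047526e+00, -5.36629745e-05,  2.33782871e-01]), 'force': array([ 0.35678562,  0.29669292, -0.04757654]), 'moment': array([ 0.02054399,  0.03630667, -0.01378972]), 'grip_force': 0.0, 'grip_width': 0.09406182031574739} 0.017
top 496.72555753912087 327.4954900391168 197.3241422345431 [[ 2.47727082e-02 -9.99682539e-01  4.59727034e-03]
 [-9.82656485e-01 -2.51956512e-02 -1.83715573e-01]
 [ 1.83773081e-01  3.35947583e-05 -9.82968694e-01]] [-0.03443099  0.51991036  1.23337278]
enclosure 0.73 [182.  84. 316. 167.] [0.679 0.176 0.139]
sash 0.62 [198. 133. 313. 159.] [0.627 0.157 0.139]
sash 0.31 [401. 172. 413. 241.] [
[... 230 characters left out ...]
 [ 0.452 -0.202  0.006]
tongs_arm 0.68 [392. 171. 412. 263.] [ 0.48  -0.219  0.008]
side 456.78925853336966 316.90759789427045 199.01874927392282 [[ 0.99936563  0.03254242 -0.01446839]
 [ 0.0070043  -0.57792162 -0.81606222]
 [-0.03491823  0.81544319 -0.57778294]] [-0.50320742  0.08408571  1.28935196]
enclosure 0.76 [356. 119. 426. 229.] [0.706 0.074 0.139]
sash 0.64 [358. 130. 373. 198.] [0.636 0.098 0.157]
sash 0.5 [253. 259. 354. 283.] [ 0.476 -0.168  0.008]
sash_handle 0.74 [358. 131. 370. 200.] [0.634 0.1   0.152]
tongs_rest 0.57 [250. 252. 337. 298.] [ 0.455 -0.218  0.043]
tongs 0.66 [242. 250. 355. 288.] [ 0.463 -0.162  0.008]
tongs_arm 0.74 [252. 264. 356. 280.] [ 0.547 -0.986  0.806]
```

Run:
```python
import cv2
a=cv2.imread("pics/top0.png")[60:290,160:440]; b=cv2.imread("pics/side0.png")[100:310,220:450]
a=cv2.resize(a,(700,575),interpolation=cv2.INTER_CUBIC); cv2.imwrite("pics/topc.png",a)
cv2.imwrite("pics/sidec.png",cv2.resize(b,(657,600),interpolation=cv2.INTER_CUBIC))
```

```text
(no output)
```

View pics/topc.png

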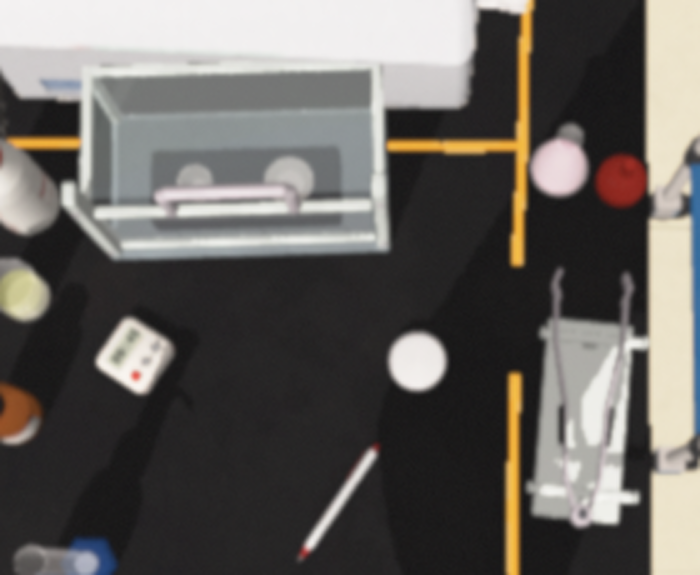

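View pics/sidec.png

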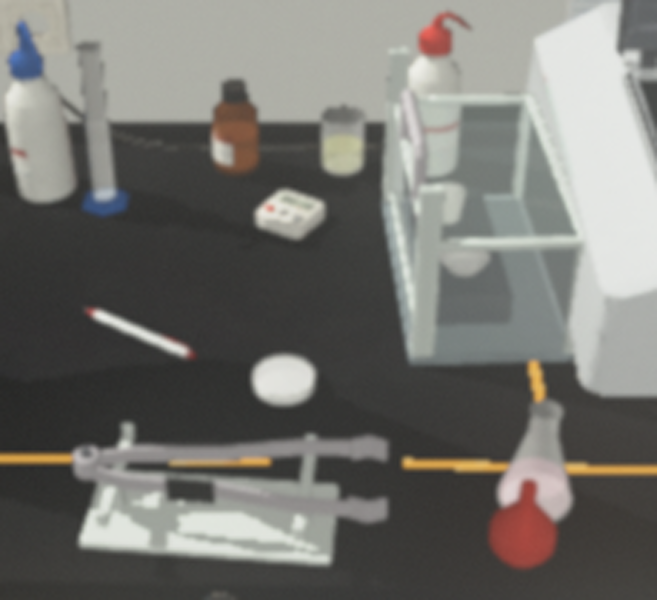

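The top crop shows the cabinet with its handle bar from (160,195) to (297,190). The crucible is on the left (195,180) and the dish on the right (290,178). The tongs' hinge is at (582,517), the pads at (560,425) and (612,425), and the jaws at (558,280) and (628,285). A beige wall stands to the right of x=648. The side crop agrees.

Run:
```python
from h import *
from scipy import ndimage
for n in("top","side"):
    p=viewer.camera(n); C=cloud(p); C[p["z_map"]==0]=-9
    m=(C[...,2]>.16)&(C[...,2]<.23)&(C[...,0]>.56)&(C[...,0]<.68)&(C[...,1]>-.05)&(C[...,1]<.38)
    L,k=ndimage.label(m,np.ones((3,3)))
    for i in range(1,k+1):
        q=C[L==i]; 
        if len(q)>5: print(n,"high",len(q),q.min(0).round(3),q.max(0).round(3),np.median(q,0).round(3))
    m=(C[...,2]>.03)&(C[...,2]<.08)&(C[...,0]>.3)&(C[...,0]<.66)&(C[...,1]>-.265)&(C[...,1]<-.12)
    L,k=ndimage.label(m,np.ones((3,3)))
    for i in range(1,k+1):
        q=C[L==i]; 
        if len(q)>5: print(n,"tongs",len(q),q.min(0).round(3),q.max(0).round(3),np.median(q,0).round(3))
    if n=="top":
        f=lambda a,b,h: onplane(p,160+a/2.5,60+b/2.5,h).round(4)
        print("hinge",f(582,517,.055),"padL",f(561,425,.058),"padR",f(611,425,.058),"jaws",f(557,285,.06),f(628,288,.06))
        print("roof/guide corners",f(82,66,.14),f(380,66,.14), "front floor",f(120,255,.01),f(388,247,.01), "guide tops",f(68,187,.2),f(378,183,.2))
        print("bar ends",f(158,196,.195),f(298,190,.195),"cru",f(195,175,.079),"dish",f(290,175,.06))
        w=(C[...,1]<-.24)&(C[...,1]>-.4)&(C[...,0]>.3)&(C[...,0]<.66)&(C[...,2]>.02)
        q=C[w]; print("wall",len(q),q[:,2].max(),np.percentile(q[:,1],[50,95,99]),[ (x,q[(abs(q[:,0]-x)<.02)&(q[:,2]>.06)][:,1].max().round(3),q[(abs(q[:,0]-x)<.02)][:,2].max().round(3)) for x in(.35,.4,.45,.5,.55,.6)])
    for t in("tongs_rest","crucible","dish","grip_left","grip_right","jaw_left","jaw_right"):
        for r in viewer.recognise(t,p)[:1]:print(n,t,r["score"],np.round(r["rect"]))
```

```text
top high 65 [0.629 0.014 0.162] [0.651 0.026 0.206] [0.636 0.021 0.199]
top high 108 [0.613 0.301 0.16 ] [0.637 0.313 0.204] [0.623 0.305 0.194]
top high 373 [0.623 0.098 0.16 ] [0.644 0.23  0.203] [0.632 0.163 0.195]
top tongs 890 [ 0.339 -0.258  0.03 ] [ 0.599 -0.134  0.072] [ 0.452 -0.191  0.054]
hinge [ 0.3467 -0.1891  0.055 ] padL [ 0.4384 -0.1673  0.058 ] padR [ 0.4397 -0.218   0.058 ] jaws [ 0.5833 -0.1624  0.06  ] [ 0.582  -0.2357  0.06  ]
roof/guide corners [0.7761 0.3214 0.14  ] [0.784  0.0243 0.14  ] front floor [0.6162 0.3026 0.01  ] [0.6326 0.0145 0.01  ] guide tops [0.6315 0.3078 0.2   ] [0.6429 0.0203 0.2   ]
bar ends [0.6265 0.225  0.195 ] [0.6357 0.0949 0.195 ] cru [0.6856 0.2139 0.079 ] dish [0.6944 0.1181 0.06  ]Traceback (most recent call last):
  File "<stdin>", line 21, in <module>
    return umr_maximum(a, axis, None, out, keepdims, initial, where)
ValueError: zero-size array to reduction operation maximum which has no identity
```

Run:
```python
from h import *
p=viewer.camera("top"); C=cloud(p); C[p["z_map"]==0]=-9
m=(C[...,2]>.185)&(C[...,0]>.6)&(C[...,0]<.66)&(C[...,1]>.09)&(C[...,1]<.24)
q=C[m]; k=np.polyfit(q[:,1],q[:,0],1); print("bar",len(q),k,q[:,2].max(),np.percentile(q[:,2],[50,80,95]),np.percentile(q[:,1],[1,50,99]))
v,u=np.nonzero(m); ys=[ (v[(u>=a)&(u<a+10)].min(),v[(u>=a)&(u<a+10)].max()) for a in range(225,280,10)]; print(ys)
for x in (.35,.4,.45,.5,.55,.6):
    s=C[(abs(C[...,0]-x)<.02)&(C[...,1]<-.1)&(C[...,1]>-.4)]; 
    print(x,[(round(y,2),s[(abs(s[:,1]-y)<.01)][:,2].max().round(3) if (abs(s[:,1]-y)<.01).any() else None) for y in np.arange(-.36,-.1,.02)])
s=C[(C[...,0]>.74)&(C[...,1]>-.1)&(C[...,1]<.35)&(C[...,2]>.15)]; print("instr",s.min(0),s.max(0))
q=viewer.camera("side")
for t in("crucible","dish"):
    for P in (p,q): print(t,[(r["score"],np.round(r["rect"])) for r in viewer.recognise(t,P)[:1]])
f=lambda a,b,h: onplane(q,220+a*.35,100+b*.35,h).round(4)
print("side crucible rim c",f(450,193,.079),"dish",f(465,255,.06),"bar ends",f(407,95,.195),f(418,188,.195))
```

```text
bar 334 [-0.05714267  0.64230515] 0.20368909155030213 [0.19580479 0.19814062 0.19993546] [0.1003459  0.1627395  0.22707847]
[(np.int64(134), np.int64(140)), (np.int64(134), np.int64(139)), (np.int64(134), np.int64(139)), (np.int64(133), np.int64(139)), (np.int64(133), np.int64(139)), (np.int64(134), np.int64(139))]
0.35 [(np.float64(-0.36), None), (np.float64(-0.34), None), (np.float64(-0.32), None), (np.float64(-0.3), None), (np.float64(-0.28), None), (np.float64(-0.26), np.float64(0.006)), (np.float64(-0.24), np.float64(0.053)), (np.float64(-0.22), np.float64(0.049)), (np.float64(-0.2), np.float64(0.068)), (np.float64(-0.18), np.float64(0.073)), (np.float64(-0.16), np.float64(0.012)), (np.float64(-0.14), np.float64(0.011)), (np.float64(-0.12), np.float64(0.007))]
0.4 [(np.float64(-0.36), None), (np.float64(-0.34), None), (np.float64(-0.32), None), (np.float64(-0.3), None), (np.float64(-0.28), None), (np.float64(-0.26), np.float64(0.008)), (np.float64(-0.24), np.float64(0.012)), (np.float64(-0.22), np.float64(0.064)), (np.float64(-0.2), np.float64(0.063)), (np.float64(-0.18), np.flo
[... 1548 characters left out ...]
t64(-0.34), None), (np.float64(-0.32), None), (np.float64(-0.3), None), (np.float64(-0.28), None), (np.float64(-0.26), np.float64(0.006)), (np.float64(-0.24), np.float64(0.063)), (np.float64(-0.22), np.float64(0.006)), (np.float64(-0.2), np.float64(0.007)), (np.float64(-0.18), np.float64(0.006)), (np.float64(-0.16), np.float64(0.068)), (np.float64(-0.14), np.float64(0.005)), (np.float64(-0.12), np.float64(0.007))]
instr [ 0.78426538 -0.07493347  0.150006  ] [1.01008971 0.34997871 0.40118738]
crucible [(0.5, array([196., 134., 309., 161.]))]
crucible []
dish []
dish []
side crucible rim c [0.6823 0.2078 0.079 ] dish [0.6919 0.1183 0.06  ] bar ends [0.6317 0.2076 0.195 ] [0.6327 0.0257 0.195 ]
```

Call:
{"name": "step_arm", "arguments": {
  "plan": [
    {"dz": -0.11, "rz": -0.0888, "claw": 0},
    {"dz": -0.11, "rz": -0.0888, "claw": 0},
    {"dz": -0.11, "rz": -0.0888, "claw": 0},
    {"dz": -0.11, "rz": -0.0888, "claw": 0},
    {"dz": -0.11, "rz": -0.0888, "claw": 0},
    {"dz": -0.11, "rz": -0.0888, "claw": 0},
    {"dz": -0.11, "rz": -0.0888, "claw": 0},
    {"dz": -0.11, "rz": -0.0888, "claw": 0},
    {"dz": -0.11, "rz": -0.0888, "claw": 0},
    {"dz": -0.11, "rz": -0.0888, "claw": 0}
  ]
}}

```text
$.plan[0]: bad value
```

```bash
cat >> h.py <<'E'
def go(x,y,z,yaw):
    o=telemetry.get_obs(); R=Ro.from_euler("xyz",o["eef_rot"]); G=Ro.from_euler("xyz",[np.pi,0,yaw])
    d=R.inv().apply(np.array([x,y,z])-o["ee_pos"]); r=(R.inv()*G).as_rotvec()
    print("t",round(o["time_s"],1),"pos",o["ee_pos"].round(4),"rot",o["eef_rot"].round(4),"F",o["force"].round(1),"w",o["grip_width"].round(4),o["grip_force"])
    print("shift units",(d/.1).round(3),"turn units",(r/(np.pi/2)).round(4))
E
python3 -c "
from h import *
go(.632,.163,.332,1.628)"
```

```text
Traceback (most recent call last):
  File "h.py", line 19, in go
    print("t",round(o["time_s"],1),"pos",o["ee_pos"].round(4),"rot",o["eef_rot"].round(4),"F",o["force"].round(1),"w",o["grip_width"].round(4),o["grip_force"])
                                                                                                                      ^^^^^^^^^^^^^^^^^^^^^
AttributeError: 'float' object has no attribute 'round'
```

Call:
{"name": "step_arm", "arguments": {
  "plan": [
    {"dx": 0, "dy": 0, "dz": -0.11, "rx": 0, "ry": 0, "rz": -0.0888, "claw": 0},
    {"dx": 0, "dy": 0, "dz": -0.11, "rx": 0, "ry": 0, "rz": -0.0888, "claw": 0},
    {"dx": 0, "dy": 0, "dz": -0.11, "rx": 0, "ry": 0, "rz": -0.0888, "claw": 0},
    {"dx": 0, "dy": 0, "dz": -0.11, "rx": 0, "ry": 0, "rz": -0.0888, "claw": 0},
    {"dx": 0, "dy": 0, "dz": -0.11, "rx": 0, "ry": 0, "rz": -0.0888, "claw": 0},
    {"dx": 0, "dy": 0, "dz": -0.11, "rx": 0, "ry": 0, "rz": -0.0888, "claw": 0},
    {"dx": 0, "dy": 0, "dz": -0.11, "rx": 0, "ry": 0, "rz": -0.0888, "claw": 0},
    {"dx": 0, "dy": 0, "dz": -0.11, "rx": 0, "ry": 0, "rz": -0.0888, "claw": 0},
    {"dx": 0, "dy": 0, "dz": -0.11, "rx": 0, "ry": 0, "rz": -0.0888, "claw": 0},
    {"dx": 0, "dy": 0, "dz": -0.11, "rx": 0, "ry": 0, "rz": -0.0888, "claw": 0}
  ]
}}

```text
time_s: 2.25
ee_pos: [0.1274, -0.535, 0.3329]
eef_rot: [3.142, 0.0, 1.634]
force: [0.2, 0.1, 0.5]
grip_width: 0.0939
grip_force: 0.0
```

```bash
sed -i 's/o\["grip_width"\].round(4)/round(o["grip_width"],4)/' h.py
python3 -c "
from h import *
go(.632,.163,.332,1.628)"
```

```text
t 2.2 pos [ 0.1274 -0.535   0.3329] rot [3.1416 0.     1.6344] F [0.2 0.1 0.5] w 0.0939 0.0
shift units [6.645 5.479 0.009] turn units [0.     0.     0.0041]
```

Call:
{"name": "step_arm", "arguments": {
  "plan": [
    {"dx": 0.332, "dy": 0.274, "dz": 0, "rx": 0, "ry": 0, "rz": 0, "claw": 0},
    {"dx": 0.332, "dy": 0.274, "dz": 0, "rx": 0, "ry": 0, "rz": 0, "claw": 0},
    {"dx": 0.332, "dy": 0.274, "dz": 0, "rx": 0, "ry": 0, "rz": 0, "claw": 0},
    {"dx": 0.332, "dy": 0.274, "dz": 0, "rx": 0, "ry": 0, "rz": 0, "claw": 0},
    {"dx": 0.332, "dy": 0.274, "dz": 0, "rx": 0, "ry": 0, "rz": 0, "claw": 0},
    {"dx": 0.332, "dy": 0.274, "dz": 0, "rx": 0, "ry": 0, "rz": 0, "claw": 0},
    {"dx": 0.332, "dy": 0.274, "dz": 0, "rx": 0, "ry": 0, "rz": 0, "claw": 0},
    {"dx": 0.332, "dy": 0.274, "dz": 0, "rx": 0, "ry": 0, "rz": 0, "claw": 0},
    {"dx": 0.332, "dy": 0.274, "dz": 0, "rx": 0, "ry": 0, "rz": 0, "claw": 0},
    {"dx": 0.332, "dy": 0.274, "dz": 0, "rx": 0, "ry": 0, "rz": 0, "claw": 0}
  ]
}}

```text
time_s: 3.25
ee_pos: [0.3824, -0.1861, 0.3327]
eef_rot: [3.141, 0.0, 1.629]
force: [1.3, -0.8, -0.0]
grip_width: 0.0937
grip_force: 0.0
```

Call:
{"name": "step_arm", "arguments": {
  "plan": [
    {"dx": 0.332, "dy": 0.274, "dz": 0, "rx": 0, "ry": 0, "rz": 0, "claw": 0},
    {"dx": 0.332, "dy": 0.274, "dz": 0, "rx": 0, "ry": 0, "rz": 0, "claw": 0},
    {"dx": 0.332, "dy": 0.274, "dz": 0, "rx": 0, "ry": 0, "rz": 0, "claw": 0},
    {"dx": 0.332, "dy": 0.274, "dz": 0, "rx": 0, "ry": 0, "rz": 0, "claw": 0},
    {"dx": 0.332, "dy": 0.274, "dz": 0, "rx": 0, "ry": 0, "rz": 0, "claw": 0},
    {"dx": 0.332, "dy": 0.274, "dz": 0, "rx": 0, "ry": 0, "rz": 0, "claw": 0},
    {"dx": 0.332, "dy": 0.274, "dz": 0, "rx": 0, "ry": 0, "rz": 0, "claw": 0},
    {"dx": 0.332, "dy": 0.274, "dz": 0, "rx": 0, "ry": 0, "rz": 0, "claw": 0}
  ]
}}

```text
time_s: 4.05
ee_pos: [0.586, 0.0918, 0.3324]
eef_rot: [3.141, 0.0, 1.629]
force: [0.1, -1.0, 0.3]
grip_width: 0.094
grip_force: 0.0
```

```bash
cat >> h.py <<'E'
def wrist():
    o=telemetry.get_obs(); p=viewer.camera("wrist")
    T=np.eye(4); T[:3,:3]=Ro.from_euler("xyz",o["eef_rot"]).as_matrix(); T[:3,3]=o["ee_pos"]
    M=T@np.array(p["tool_from_camera"]); p["R"]=M[:3,:3].T; p["t"]=-M[:3,:3].T@M[:3,3]; return p
E
python3 -c "
from h import *
go(.632,.163,.332,1.628)
p=wrist(); save(p,'w1.png'); C=cloud(p); C[p['z_map']==0]=-9
m=(C[...,2]>.175)&(C[...,2]<.21)&(C[...,0]>.6)&(C[...,0]<.66)&(C[...,1]>.09)&(C[...,1]<.24)
q=C[m]; print(len(q), q.min(0),q.max(0),np.median(q,0))
if len(q)>20: print(np.polyfit(q[:,1],q[:,0],1))
print(-p['R'].T@p['t'])
for t in('sash_handle','crucible','dish'): print(t,[(r['score'],np.round(r['rect'])) for r in viewer.recognise(t,p)[:2]])
"
```

```text
t 4.0 pos [0.586  0.0918 0.3324] rot [3.1415 0.     1.6288] F [ 0.1 -1.   0.3] w 0.094 0.0
shift units [0.684 0.5   0.004] turn units [0.0001 0.     0.0005]
2686 [0.62575098 0.09855548 0.17523892] [0.64638707 0.23119629 0.20060565] [0.63487512 0.17107347 0.19717793]
[-0.05940733  0.64513826]
[0.5814797  0.17679559 0.49532467]
sash_handle [(0.89, array([354.,   0., 396., 233.])), (0.24, array([347.,   3., 545., 273.]))]
crucible []
dish [(0.44, array([356.,   1., 400., 234.]))]
```

View pics/w1.png

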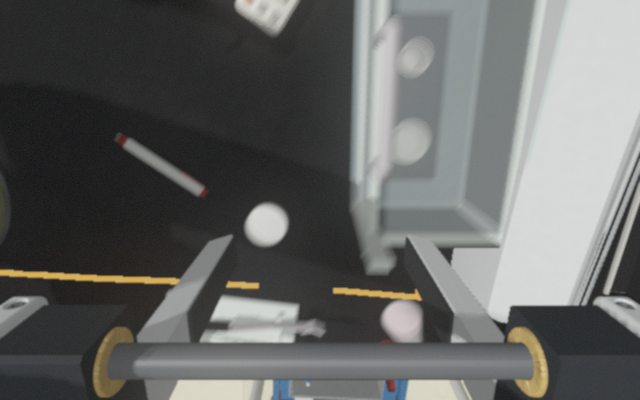

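The wrist view shows the handle bar as a near-vertical strip at u≈385 (v 15–190). Behind it are the crucible at (415,57) and the dish at (410,141).

```bash
python3 -c "
from h import *
p=wrist(); 
print('cru rim',onplane(p,415,57,.079),'cru foot',onplane(p,415,57,.05),'dish',onplane(p,410,141,.06))
g=cv2.cvtColor(p['img'],cv2.COLOR_RGB2GRAY)[20:180,392:450]
print(cv2.HoughCircles(cv2.medianBlur(g,3),cv2.HOUGH_GRADIENT,1,40,param1=60,param2=12,minRadius=12,maxRadius=32))
go(.634,.165,.332,1.628)"
```

```text
cru rim [0.68304195 0.21844847 0.079     ] cru foot [0.6901703  0.22143814 0.05      ] dish [0.69499698 0.12408077 0.06      ]
[[[ 21.5  38.5  15.8]
  [ 12.5 123.5  21.8]]]
t 4.3 pos [0.585  0.0898 0.3323] rot [-3.1412e+00  1.0000e-04  1.6288e+00] F [-0.2 -0.4 -0.2] w 0.0943 0.0
shift units [0.722 0.532 0.002] turn units [-0.0003  0.0001  0.0005]
```

Call:
{"name": "step_arm", "arguments": {
  "plan": [
    {"dx": 0.23, "dy": 0.173, "dz": 0, "rx": 0, "ry": 0, "rz": 0, "claw": 0.3},
    {"dx": 0.23, "dy": 0.173, "dz": 0, "rx": 0, "ry": 0, "rz": 0, "claw": 0.3},
    {"dx": 0.24, "dy": 0.173, "dz": 0, "rx": 0, "ry": 0, "rz": 0, "claw": 0.3},
    {"dx": 0, "dy": 0, "dz": 0.2, "rx": 0, "ry": 0, "rz": 0, "claw": 0.3},
    {"dx": 0, "dy": 0, "dz": 0.2, "rx": 0, "ry": 0, "rz": 0, "claw": 0.3},
    {"dx": 0, "dy": 0, "dz": 0.2, "rx": 0, "ry": 0, "rz": 0, "claw": 0.3},
    {"dx": 0, "dy": 0, "dz": 0.2, "rx": 0, "ry": 0, "rz": 0, "claw": 0.3}
  ]
}}

```text
time_s: 5.0
ee_pos: [0.6328, 0.1616, 0.2524]
eef_rot: [3.141, -0.0, 1.627]
force: [0.5, 0.6, -0.8]
grip_width: 0.0656
grip_force: 0.0
```

```bash
python3 -c "
from h import *
go(.634,.165,.192,1.628)"
```

```text
t 5.0 pos [0.6328 0.1616 0.2524] rot [ 3.1407 -0.      1.6272] F [ 0.5  0.6 -0.8] w 0.0656 0.0
shift units [0.033 0.014 0.604] turn units [ 0.0006 -0.     -0.0005]
```

Call:
{"name": "step_arm", "arguments": {
  "plan": [
    {"dx": 0.03, "dy": 0.01, "dz": 0.2, "rx": 0, "ry": 0, "rz": 0, "claw": 0.3},
    {"dx": 0, "dy": 0, "dz": 0.2, "rx": 0, "ry": 0, "rz": 0, "claw": 0.3},
    {"dx": 0, "dy": 0, "dz": 0.2, "rx": 0, "ry": 0, "rz": 0, "claw": 0.3},
    {"dx": 0, "dy": 0, "dz": 0, "rx": 0, "ry": 0, "rz": 0, "claw": 0.95},
    {"dx": 0, "dy": 0, "dz": 0, "rx": 0, "ry": 0, "rz": 0, "claw": 0.95},
    {"dx": 0, "dy": 0, "dz": 0, "rx": 0, "ry": 0, "rz": 0, "claw": 0.95},
    {"dx": 0, "dy": 0, "dz": 0, "rx": 0, "ry": 0, "rz": 0, "claw": 0.95},
    {"dx": 0, "dy": 0, "dz": 0, "rx": 0, "ry": 0, "rz": 0, "claw": 0.95}
  ],
  "grip_force": 25
}}

```text
time_s: 5.8
ee_pos: [0.634, 0.166, 0.1933]
eef_rot: [3.14, -0.0, 1.629]
force: [-0.2, -0.2, -0.7]
grip_width: 0.0294
grip_force: 0.0
```

Call:
{"name": "step_arm", "arguments": {
  "plan": [
    {"dx": 0, "dy": 0, "dz": 0, "rx": 0, "ry": 0, "rz": 0, "claw": 0.95},
    {"dx": 0, "dy": 0, "dz": 0, "rx": 0, "ry": 0, "rz": 0, "claw": 0.95},
    {"dx": 0, "dy": 0, "dz": 0, "rx": 0, "ry": 0, "rz": 0, "claw": 0.95},
    {"dx": 0, "dy": 0, "dz": 0, "rx": 0, "ry": 0, "rz": 0, "claw": 0.95},
    {"dx": 0, "dy": 0, "dz": 0, "rx": 0, "ry": 0, "rz": 0, "claw": 0.95}
  ]
}}

```text
time_s: 6.3
ee_pos: [0.6352, 0.1661, 0.193]
eef_rot: [3.137, -0.0, 1.629]
force: [11.3, 0.7, -1.9]
grip_width: 0.0131
grip_force: 25.0
```

Call:
{"name": "step_arm", "arguments": {
  "plan": [
    {"dx": 0, "dy": 0.02, "dz": 0, "rx": 0, "ry": 0, "rz": 0, "claw": 0.95},
    {"dx": 0, "dy": 0, "dz": -0.1, "rx": 0, "ry": 0, "rz": 0, "claw": 0.95},
    {"dx": 0, "dy": 0, "dz": -0.1, "rx": 0, "ry": 0, "rz": 0, "claw": 0.95},
    {"dx": 0, "dy": 0, "dz": -0.1, "rx": 0, "ry": 0, "rz": 0, "claw": 0.95},
    {"dx": 0, "dy": 0, "dz": -0.1, "rx": 0, "ry": 0, "rz": 0, "claw": 0.95},
    {"dx": 0, "dy": 0, "dz": -0.1, "rx": 0, "ry": 0, "rz": 0, "claw": 0.95},
    {"dx": 0, "dy": 0, "dz": -0.1, "rx": 0, "ry": 0, "rz": 0, "claw": 0.95},
    {"dx": 0, "dy": 0, "dz": -0.1, "rx": 0, "ry": 0, "rz": 0, "claw": 0.95},
    {"dx": 0, "dy": 0, "dz": -0.1, "rx": 0, "ry": 0, "rz": 0, "claw": 0.95}
  ]
}}

```text
time_s: 7.2
ee_pos: [0.6354, 0.1661, 0.2733]
eef_rot: [-3.141, 0.0, 1.629]
force: [-5.3, -0.6, -5.1]
grip_width: 0.0128
grip_force: 25.0
```

Call:
{"name": "step_arm", "arguments": {
  "plan": [
    {"dx": 0, "dy": 0, "dz": -0.06, "rx": 0, "ry": 0, "rz": 0, "claw": 0.95},
    {"dx": 0, "dy": 0, "dz": -0.06, "rx": 0, "ry": 0, "rz": 0, "claw": 0.95},
    {"dx": 0, "dy": 0, "dz": -0.05, "rx": 0, "ry": 0, "rz": 0, "claw": 0.95},
    {"dx": 0, "dy": 0, "dz": -0.02, "rx": 0, "ry": 0, "rz": 0, "claw": 0.95}
  ]
}}

```text
time_s: 7.6
ee_pos: [0.6354, 0.1661, 0.2926]
eef_rot: [-3.141, -0.0, 1.629]
force: [-6.4, -0.9, -5.3]
grip_width: 0.0133
grip_force: 25.0
```

Call:
{"name": "step_arm", "arguments": {
  "plan": [
    {"dx": 0, "dy": -0.01, "dz": -0.02, "rx": 0, "ry": 0, "rz": 0, "claw": 0.95},
    {"dx": 0, "dy": 0, "dz": -0.02, "rx": 0, "ry": 0, "rz": 0, "claw": 0.95}
  ]
}}

```text
time_s: 7.8
ee_pos: [0.6352, 0.1661, 0.2932]
eef_rot: [-3.14, 0.0, 1.629]
force: [12.5, 2.5, -31.8]
grip_width: 0.0135
grip_force: 25.0
```

Call:
{"name": "step_arm", "arguments": {
  "plan": [
    {"dx": 0, "dy": 0, "dz": 0.03, "rx": 0, "ry": 0, "rz": 0, "claw": 0.95},
    {"dx": 0, "dy": 0, "dz": 0, "rx": 0, "ry": 0, "rz": 0, "claw": 0.4},
    {"dx": 0, "dy": 0, "dz": 0, "rx": 0, "ry": 0, "rz": 0, "claw": 0.4},
    {"dx": 0, "dy": 0, "dz": 0, "rx": 0, "ry": 0, "rz": 0, "claw": 0.4},
    {"dx": 0, "dy": 0, "dz": -0.1, "rx": 0, "ry": 0, "rz": 0, "claw": 0.4},
    {"dx": 0, "dy": 0, "dz": -0.2, "rx": 0, "ry": 0, "rz": 0, "claw": 0.2},
    {"dx": 0, "dy": 0, "dz": -0.2, "rx": 0, "ry": 0, "rz": 0, "claw": 0},
    {"dx": 0, "dy": 0, "dz": -0.2, "rx": 0, "ry": 0, "rz": 0, "claw": 0},
    {"dx": 0, "dy": 0, "dz": 0, "rx": 0, "ry": 0, "rz": 0, "claw": 0}
  ]
}}

```text
time_s: 8.7
ee_pos: [0.6351, 0.1662, 0.3662]
eef_rot: [3.136, -0.001, 1.629]
force: [-0.1, -0.3, 0.4]
grip_width: 0.0739
grip_force: 0.0
```

Run:
```python
from h import *
go(.437,-.193,.362,-.042)
p=viewer.camera("side"); save(p,"side1.png"); C=cloud(p); C[p["z_map"]==0]=-9
m=(C[...,2]>.25)&(C[...,2]<.31)&(abs(C[...,0]-.635)<.03)&(C[...,1]>.05)&(C[...,1]<.24); q=C[m]
print(len(q), q.min(0),q.max(0)) if len(q) else 0
p=viewer.camera("top"); C=cloud(p); C[p["z_map"]==0]=-9
m=(C[...,2]>.05)&(C[...,2]<.08)&(C[...,0]>.33)&(C[...,0]<.61)&(C[...,1]>-.25)&(C[...,1]<-.14)
q=C[m]
for a in np.arange(.34,.61,.02):
    s=q[abs(q[:,0]-a)<.01]
    if len(s)>3:
        mid=(s[:,1].min()+s[:,1].max())/2; l=s[s[:,1]>mid]; r=s[s[:,1]<=mid]
        print(round(a,2),len(s),l[:,1].mean().round(4),r[:,1].mean().round(4),((l[:,1].mean()+r[:,1].mean())/2).round(4),s[:,1].min().round(3),s[:,1].max().round(3),np.median(s[:,2]).round(3))
print(q[:,0].min(),q[:,0].max())
```

```text
t 8.7 pos [0.6351 0.1662 0.3662] rot [ 3.1360e+00 -8.0000e-04  1.6287e+00] F [-0.1 -0.3  0.4] w 0.0739 0.0
shift units [-3.471 -2.186  0.027] turn units [ 0.0022 -0.0033  1.0636]
206 [0.62433243 0.09352786 0.25026638] [0.64387497 0.22299106 0.29888637]
0.34 33 -0.1812 -0.1908 -0.186 -0.196 -0.176 0.063
0.36 54 -0.1867 -0.2409 -0.2138 -0.243 -0.174 0.062
0.38 38 -0.1882 -0.2427 -0.2154 -0.245 -0.169 0.057
0.4 32 -0.1704 -0.2074 -0.1889 -0.21 -0.169 0.058
0.42 43 -0.1691 -0.211 -0.19 -0.216 -0.166 0.059
0.44 51 -0.1685 -0.2134 -0.1909 -0.217 -0.165 0.061
0.46 40 -0.169 -0.2148 -0.1919 -0.219 -0.165 0.06
0.48 29 -0.168 -0.2186 -0.1933 -0.222 -0.166 0.058
0.5 31 -0.1649 -0.2234 -0.1942 -0.227 -0.163 0.058
0.52 32 -0.1617 -0.2267 -0.1942 -0.23 -0.159 0.057
0.54 33 -0.159 -0.2299 -0.1944 -0.234 -0.146 0.058
0.56 33 -0.1615 -0.2317 -0.1966 -0.236 -0.159 0.059
0.58 32 -0.1605 -0.2349 -0.1977 -0.238 -0.158 0.06
0.6 16 -0.1626 -0.2331 -0.1979 -0.235 -0.16 0.062
0.338451465778778 0.5985333651414817
```

Call:
{"name": "step_arm", "arguments": {
  "plan": [
    {"dx": 0, "dy": -0.2, "dz": 0, "rx": 0, "ry": 0, "rz": 0.09, "claw": 0},
    {"dx": 0, "dy": 0, "dz": 0, "rx": 0, "ry": 0, "rz": 0.09, "claw": 0},
    {"dx": 0, "dy": 0, "dz": 0, "rx": 0, "ry": 0, "rz": 0.09, "claw": 0},
    {"dx": 0, "dy": 0, "dz": 0, "rx": 0, "ry": 0, "rz": 0.09, "claw": 0},
    {"dx": 0, "dy": 0, "dz": 0, "rx": 0, "ry": 0, "rz": 0.09, "claw": 0},
    {"dx": 0, "dy": 0, "dz": 0, "rx": 0, "ry": 0, "rz": 0.09, "claw": 0},
    {"dx": 0, "dy": 0, "dz": 0, "rx": 0, "ry": 0, "rz": 0.09, "claw": 0},
    {"dx": 0, "dy": 0, "dz": 0, "rx": 0, "ry": 0, "rz": 0.09, "claw": 0},
    {"dx": 0, "dy": 0, "dz": 0, "rx": 0, "ry": 0, "rz": 0.09, "claw": 0},
    {"dx": 0, "dy": 0, "dz": 0, "rx": 0, "ry": 0, "rz": 0.09, "claw": 0}
  ]
}}

```text
time_s: 9.8
ee_pos: [0.6146, 0.1649, 0.3611]
eef_rot: [3.142, 0.002, 0.209]
force: [0.4, -0.2, -0.9]
grip_width: 0.0936
grip_force: 0.0
```

Call:
{"name": "step_arm", "arguments": {
  "plan": [
    {"dx": 0, "dy": 0, "dz": 0, "rx": 0, "ry": 0, "rz": 0.09, "claw": 0},
    {"dx": 0, "dy": 0, "dz": 0, "rx": 0, "ry": 0, "rz": 0.076, "claw": 0}
  ]
}}

```text
time_s: 10.0
ee_pos: [0.6147, 0.1649, 0.361]
eef_rot: [3.141, 0.002, -0.051]
force: [0.1, -0.2, 0.7]
grip_width: 0.094
grip_force: 0.0
```

```bash
python3 -c "
from h import *
go(.439,-.191,.2,-.046)"
```

```text
t 10.0 pos [0.6147 0.1649 0.361 ] rot [ 3.1411e+00  1.9000e-03 -5.1500e-02] F [ 0.1 -0.2  0.7] w 0.094 0.0
shift units [-1.568  3.644  1.615] turn units [ 0.0003  0.0012 -0.0035]
```

Call:
{"name": "step_arm", "arguments": {
  "plan": [
    {"dx": -0.157, "dy": 0.364, "dz": 0, "rx": 0, "ry": 0, "rz": -0.0035, "claw": 0},
    {"dx": -0.157, "dy": 0.364, "dz": 0, "rx": 0, "ry": 0, "rz": 0, "claw": 0},
    {"dx": -0.157, "dy": 0.364, "dz": 0.2, "rx": 0, "ry": 0, "rz": 0, "claw": 0},
    {"dx": -0.157, "dy": 0.364, "dz": 0.2, "rx": 0, "ry": 0, "rz": 0, "claw": 0},
    {"dx": -0.157, "dy": 0.364, "dz": 0.2, "rx": 0, "ry": 0, "rz": 0, "claw": 0},
    {"dx": -0.157, "dy": 0.364, "dz": 0.2, "rx": 0, "ry": 0, "rz": 0, "claw": 0},
    {"dx": -0.157, "dy": 0.364, "dz": 0.2, "rx": 0, "ry": 0, "rz": 0, "claw": 0},
    {"dx": -0.157, "dy": 0.364, "dz": 0.2, "rx": 0, "ry": 0, "rz": 0, "claw": 0},
    {"dx": -0.157, "dy": 0.364, "dz": 0.2, "rx": 0, "ry": 0, "rz": 0, "claw": 0},
    {"dx": -0.157, "dy": 0.364, "dz": 0.2, "rx": 0, "ry": 0, "rz": 0, "claw": 0}
  ]
}}

```text
time_s: 11.0
ee_pos: [0.4415, -0.1933, 0.2007]
eef_rot: [-3.141, 0.001, -0.04]
force: [0.4, 0.4, 0.2]
grip_width: 0.0939
grip_force: 0.0
```

```bash
python3 -c "
from h import *
go(.439,-.191,.05,-.046)
p=wrist(); save(p,'w2.png'); C=cloud(p); C[p['z_map']==0]=-9
m=(C[...,2]>.05)&(C[...,2]<.075)&(C[...,0]>.33)&(C[...,0]<.61)&(C[...,1]>-.25)&(C[...,1]<-.14); q=C[m]
for a in np.arange(.34,.61,.02):
    s=q[abs(q[:,0]-a)<.01]
    if len(s)>9: print(round(a,2),len(s),s.min(0).round(4),s.max(0).round(4),((s[:,1].min()+s[:,1].max())/2).round(4))
"
```

```text
t 11.0 pos [ 0.4415 -0.1933  0.2007] rot [-3.141e+00  1.200e-03 -4.020e-02] F [0.4 0.4 0.2] w 0.0939 0.0
shift units [-0.024 -0.021  1.507] turn units [-0.0004  0.0007  0.0037]
0.34 118 [ 0.3405 -0.1991  0.063 ] [ 0.35   -0.1787  0.0692] -0.1889
0.36 500 [ 0.35   -0.2457  0.05  ] [ 0.37   -0.1758  0.0697] -0.2107
0.38 268 [ 0.3701 -0.2458  0.0503] [ 0.39   -0.1401  0.0614] -0.193
0.4 198 [ 0.3901 -0.2111  0.0506] [ 0.4099 -0.1703  0.0619] -0.1907
0.42 283 [ 0.41   -0.2167  0.0511] [ 0.43   -0.1669  0.0662] -0.1918
0.44 407 [ 0.4302 -0.2189  0.0503] [ 0.45   -0.1664  0.0664] -0.1926
0.46 367 [ 0.4501 -0.2199  0.0503] [ 0.47   -0.1664  0.066 ] -0.1932
0.48 268 [ 0.4701 -0.2232  0.05  ] [ 0.4898 -0.1662  0.0614] -0.1947
0.5 289 [ 0.49   -0.2284  0.0503] [ 0.51   -0.1633  0.062 ] -0.1959
0.52 296 [ 0.5101 -0.2327  0.05  ] [ 0.53   -0.1605  0.0619] -0.1966
0.54 391 [ 0.5301 -0.2344  0.0501] [ 0.5499 -0.1469  0.0615] -0.1906
0.56 345 [ 0.5501 -0.2361  0.0501] [ 0.57   -0.1602  0.0635] -0.1981
0.58 397 [ 0.57   -0.2394  0.05  ] [ 0.59   -0.1578  0.0646] -0.1986
0.6 113 [ 0.5901 -0.238   0.0502] [ 0.5969 -0.1594  0.0652] -0.1987
```

View pics/w2.png

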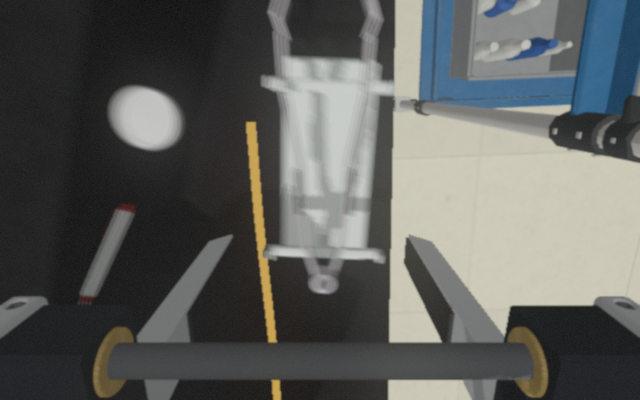

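The wrist view shows the tongs lying between the open fingers: hinge at (323,284), pads near (295,190) and (350,190), jaws at the top. Nothing obstructs the descent.

Call:
{"name": "step_arm", "arguments": {
  "plan": [
    {"dx": -0.024, "dy": -0.018, "dz": 0.25, "rx": 0, "ry": 0, "rz": 0.004, "claw": 0},
    {"dx": 0, "dy": 0, "dz": 0.25, "rx": 0, "ry": 0, "rz": 0, "claw": 0},
    {"dx": 0, "dy": 0, "dz": 0.25, "rx": 0, "ry": 0, "rz": 0, "claw": 0},
    {"dx": 0, "dy": 0, "dz": 0.25, "rx": 0, "ry": 0, "rz": 0, "claw": 0},
    {"dx": 0, "dy": 0, "dz": 0.25, "rx": 0, "ry": 0, "rz": 0, "claw": 0.1},
    {"dx": 0, "dy": 0, "dz": 0.25, "rx": 0, "ry": 0, "rz": 0, "claw": 0.2},
    {"dx": 0, "dy": 0, "dz": 0, "rx": 0, "ry": 0, "rz": 0, "claw": 0.35},
    {"dx": 0, "dy": 0, "dz": 0, "rx": 0, "ry": 0, "rz": 0, "claw": 0.35}
  ],
  "grip_force": 30
}}

```text
time_s: 11.85
ee_pos: [0.4405, -0.1902, 0.0525]
eef_rot: [-3.141, 0.001, -0.047]
force: [-0.3, 0.7, 0.5]
grip_width: 0.0657
grip_force: 0.0
```

```bash
python3 -c "
from h import *
go(.439,-.1915,.05,-.046)"
```

```text
t 11.8 pos [ 0.4405 -0.1902  0.0525] rot [-3.141e+00  1.100e-03 -4.660e-02] F [-0.3  0.7  0.5] w 0.0657 0.0
shift units [-0.014  0.013  0.025] turn units [-0.0004  0.0007 -0.0004]
```

Call:
{"name": "step_arm", "arguments": {
  "plan": [
    {"dx": -0.014, "dy": 0.013, "dz": 0.015, "rx": 0, "ry": 0, "rz": 0, "claw": 0.5},
    {"dx": 0, "dy": 0, "dz": 0, "rx": 0, "ry": 0, "rz": 0, "claw": 0.5},
    {"dx": 0, "dy": 0, "dz": 0, "rx": 0, "ry": 0, "rz": 0, "claw": 0.5},
    {"dx": 0, "dy": 0, "dz": 0, "rx": 0, "ry": 0, "rz": 0, "claw": 0.5},
    {"dx": 0, "dy": 0, "dz": 0, "rx": 0, "ry": 0, "rz": 0, "claw": 0.5}
  ]
}}

```text
time_s: 12.35
ee_pos: [0.4397, -0.1919, 0.0517]
eef_rot: [3.141, -0.001, -0.047]
force: [-1.2, -0.7, 7.3]
grip_width: 0.047
grip_force: 8.3
```

Call:
{"name": "step_arm", "arguments": {
  "plan": [
    {"dx": 0, "dy": 0, "dz": -0.03, "rx": 0, "ry": 0, "rz": 0, "claw": 0.5},
    {"dx": 0, "dy": 0, "dz": -0.05, "rx": 0, "ry": 0, "rz": 0, "claw": 0.5},
    {"dx": 0, "dy": 0, "dz": -0.1, "rx": 0, "ry": 0, "rz": 0, "claw": 0.5},
    {"dx": 0, "dy": 0, "dz": -0.1, "rx": 0, "ry": 0, "rz": 0, "claw": 0.5},
    {"dx": 0, "dy": 0, "dz": -0.1, "rx": 0, "ry": 0, "rz": 0, "claw": 0.5},
    {"dx": 0, "dy": 0, "dz": -0.1, "rx": 0, "ry": 0, "rz": 0, "claw": 0.5},
    {"dx": 0, "dy": 0, "dz": -0.1, "rx": 0, "ry": 0, "rz": 0, "claw": 0.5}
  ]
}}

```text
time_s: 13.05
ee_pos: [0.4394, -0.1917, 0.11]
eef_rot: [3.141, -0.0, -0.047]
force: [0.5, 1.0, -1.0]
grip_width: 0.0471
grip_force: 5.7
```

```bash
cat >> h.py <<'E'
def side():
    p=viewer.camera("side"); C=cloud(p); C[p["z_map"]==0]=-9; return p,C
def tongs(p,C,e,yaw):
    # points in gripper frame (x fwd,y left,z up) around grasp
    q=(C.reshape(-1,3)-e)@np.array([[np.cos(yaw),-np.sin(yaw),0],[np.sin(yaw),np.cos(yaw),0],[0,0,1]])
    m=(abs(q[:,1])<.05)&(abs(q[:,2])<.022)&(q[:,0]>-.115)&(q[:,0]<.175)
    for a in list(np.arange(-.1,-.04,.02))+list(np.arange(.04,.18,.01)):
        s=q[m&(abs(q[:,0]-a)<.005)]
        if len(s)>4: print(round(a,2),len(s),"y",s[:,1].min().round(4),s[:,1].max().round(4),"z",s[:,2].min().round(4),s[:,2].max().round(4))
    print("x range",q[m][:,0].min(),q[m][:,0].max())
E
python3 -c "
from h import *
go(.439,-.1915,.2,-.046)
o=telemetry.get_obs(); 
p,C=side(); save(p,'side2.png'); tongs(p,C,o['ee_pos']+[0,0,.002],o['eef_rot'][2])
t=viewer.camera('top'); D=cloud(t); D[t['z_map']==0]=-9; print('top');tongs(t,D,o['ee_pos']+[0,0,.002],o['eef_rot'][2])
b=cv2.imread('pics/side2.png')[190:320,200:400]; cv2.imwrite('pics/side2c.png',cv2.resize(b,(800,520),interpolation=cv2.INTER_CUBIC))
"
```

```text
t 13.1 pos [ 0.4394 -0.1917  0.11  ] rot [ 3.1414e+00 -3.0000e-04 -4.6600e-02] F [ 0.5  1.  -1. ] w 0.0471 5.739361122250557
shift units [-0.003 -0.002 -0.9  ] turn units [ 0.0001 -0.0002 -0.0004]
-0.1 23 y -0.0106 0.007 z -0.0084 0.0118
-0.08 55 y -0.0142 0.01 z -0.0104 0.0112
-0.06 44 y -0.0199 0.0178 z -0.0115 0.0064
0.04 54 y -0.0272 0.0263 z -0.0101 0.0061
0.05 51 y -0.0281 0.0244 z -0.0106 0.0064
0.06 44 y -0.0292 0.026 z -0.0088 0.0067
0.07 56 y -0.0305 0.0306 z -0.0106 0.0066
0.08 50 y -0.0325 0.0309 z -0.0091 0.0055
0.09 50 y -0.0342 0.0332 z -0.011 0.0058
0.1 51 y -0.034 0.0325 z -0.0099 0.0067
0.11 53 y -0.0337 0.0323 z -0.0103 0.0075
0.12 51 y -0.0336 0.0333 z -0.0089 0.0067
0.13 56 y -0.0349 0.0361 z -0.0138 0.0086
0.14 74 y -0.037 0.0354 z -0.0115 0.0095
0.15 68 y -0.037 0.0331 z -0.0118 0.009
0.16 36 y -0.0308 0.0291 z -0.0119 0.0098
x range -0.10174393790736086 0.16001883512845227
top
0.08 11 y 0.0267 0.0314 z -0.0069 0.0096
0.09 7 y 0.0293 0.032 z -0.0001 0.0077
0.1 12 y -0.0285 0.0323 z -0.0048 0.0108
0.11 24 y -0.0314 0.0325 z -0.0038 0.0108
0.12 22 y -0.0305 0.0327 z -0.0066 0.0098
0.13 22 y -0.03 0.0323 z -0.0112 0.0158
0.14 25 y -0.0318 0.0349 z -0.0083 0.0144
0.15 23 y -0.0335 0.035 z -0.0128 0.0128
0.16 13 y -0.0287 0.0309 z -0.0016 0.0129
x range 0.07100902741548294 0.1602136787938123
```

View pics/side2c.png

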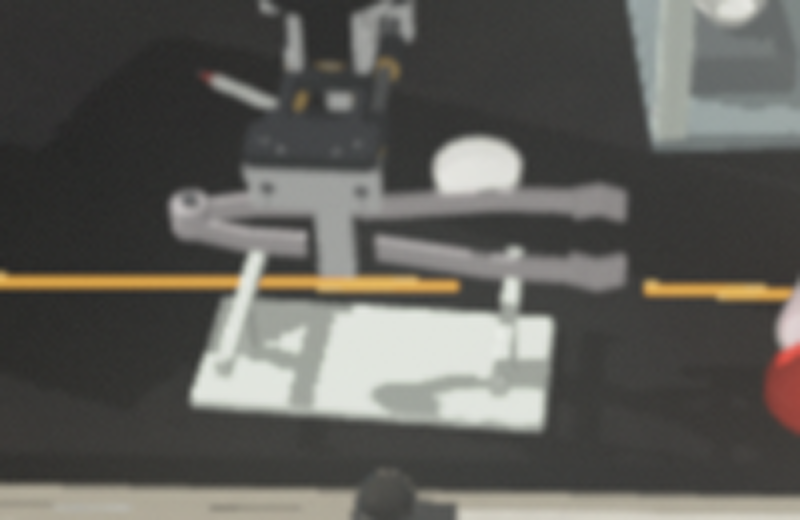

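The tongs are held level and centred, clear of the rest, with the jaws at the right (620,200)/(620,270) and the hinge at (188,208). Next I check for obstacles, such as the timer, in front of the cabinet.

```bash
python3 -c "
from h import *
p,C=side(); t=viewer.camera('top'); D=cloud(t); D[t['z_map']==0]=-9
for n,E in(('side',C),('top',D)):
    q=E[(E[...,0]>.3)&(E[...,0]<.61)&(E[...,1]>-.12)&(E[...,1]<.42)&(E[...,2]>.012)&(E[...,2]<.3)]
    H,_,_=np.histogram2d(q[:,0],q[:,1],bins=[np.arange(.3,.62,.02),np.arange(-.12,.44,.02)])
    for i in range(H.shape[0]):
        for j in range(H.shape[1]):
            if H[i,j]>3:
                x,y=.3+.02*i,-.12+.02*j; s=q[(q[:,0]>=x)&(q[:,0]<x+.02)&(q[:,1]>=y)&(q[:,1]<y+.02)]
                print(n,round(x,2),round(y,2),len(s),s[:,2].max().round(3),end=' | ')
    print()
go(.418,.201,.111,.057)"
```

```text
side 0.42 0.36 7 0.022 | side 0.44 0.36 25 0.033 | side 0.44 0.38 6 0.038 | side 0.46 -0.12 37 0.234 | side 0.46 0.26 10 0.018 | side 0.46 0.38 19 0.075 | side 0.48 -0.06 10 0.017 | side 0.48 -0.04 35 0.017 | side 0.48 -0.02 29 0.018 | side 0.48 0.0 6 0.016 | side 0.48 0.24 16 0.019 | side 0.48 0.26 19 0.021 | side 0.48 0.28 16 0.017 | side 0.48 0.3 6 0.017 | side 0.5 -0.04 35 0.018 | side 0.5 -0.02 33 0.02 | side 0.5 0.0 11 0.016 | side 0.5 0.22 5 0.016 | side 0.5 0.24 21 0.02 | side 0.5 0.26 19 0.018 | side 0.5 0.28 19 0.019 | side 0.5 0.3 9 0.017 | side 0.52 -0.04 30 0.018 | side 0.52 -0.02 30 0.018 | side 0.52 0.0 5 0.016 | side 0.52 0.24 8 0.019 | side 0.52 0.26 22 0.02 | side 0.52 0.28 16 0.02 | side 0.54 0.28 4 0.017 | side 0.54 0.36 24 0.07 | side 0.54 0.38 50 0.067 | side 0.54 0.4 13 0.07 | side 0.56 0.36 74 0.068 | side 0.56 0.38 8 0.059 | side 0.56 0.4 4 0.064 | side 0.58 0.36 19 0.068 | side 0.58 0.38 38 0.067 | side 0.58 0.4 14 0.067 | 
top 0.3 0.3 21 0.204 | top 0.4 -0.12 44 0.237 | top 0.4 0.38 67 0.086 | top 0.4 0.4 20 0.086 | top 0.42 -0.12 78 0.236 | top 0.42 0.36 8
[... 586 characters left out ...]
 0.24 51 0.025 | top 0.5 0.26 54 0.023 | top 0.5 0.28 60 0.023 | top 0.5 0.3 36 0.022 | top 0.52 -0.06 7 0.02 | top 0.52 -0.04 46 0.021 | top 0.52 -0.02 45 0.02 | top 0.52 0.0 7 0.018 | top 0.52 0.24 15 0.02 | top 0.52 0.26 44 0.022 | top 0.52 0.28 52 0.022 | top 0.52 0.3 6 0.017 | top 0.54 0.28 9 0.019 | top 0.54 0.36 17 0.069 | top 0.54 0.38 71 0.076 | top 0.54 0.4 46 0.073 | top 0.56 0.36 50 0.072 | top 0.56 0.38 28 0.039 | top 0.56 0.4 52 0.038 | top 0.58 0.38 39 0.072 | top 0.58 0.4 83 0.071 | 
t 13.2 pos [ 0.4393 -0.1917  0.109 ] rot [ 3.1415e+00 -2.0000e-04 -4.6600e-02] F [-0.7  0.3 -1.1] w 0.047 5.738724321126938
shift units [-0.396 -3.912 -0.02 ] turn units [ 0.     -0.0001 -0.066 ]
```

Call:
{"name": "step_arm", "arguments": {
  "plan": [
    {"dx": 0, "dy": 0, "dz": -0.05, "rx": 0, "ry": 0, "rz": -0.022, "claw": 0.5},
    {"dx": 0, "dy": -0.1, "dz": 0, "rx": 0, "ry": 0, "rz": -0.022, "claw": 0.5},
    {"dx": 0, "dy": -0.15, "dz": 0, "rx": 0, "ry": 0, "rz": -0.022, "claw": 0.5},
    {"dx": 0, "dy": -0.25, "dz": 0, "rx": 0, "ry": 0, "rz": 0, "claw": 0.5},
    {"dx": 0, "dy": -0.25, "dz": 0, "rx": 0, "ry": 0, "rz": 0, "claw": 0.5},
    {"dx": 0, "dy": -0.25, "dz": 0, "rx": 0, "ry": 0, "rz": 0, "claw": 0.5},
    {"dx": 0, "dy": -0.25, "dz": 0, "rx": 0, "ry": 0, "rz": 0, "claw": 0.5},
    {"dx": 0, "dy": -0.25, "dz": 0, "rx": 0, "ry": 0, "rz": 0, "claw": 0.5},
    {"dx": 0, "dy": -0.25, "dz": 0, "rx": 0, "ry": 0, "rz": 0, "claw": 0.5},
    {"dx": 0, "dy": -0.25, "dz": 0, "rx": 0, "ry": 0, "rz": 0, "claw": 0.5}
  ]
}}

```text
time_s: 14.25
ee_pos: [0.4283, 0.01, 0.1136]
eef_rot: [-3.141, 0.001, 0.059]
force: [0.3, 0.5, -0.7]
grip_width: 0.0469
grip_force: 5.7
```

Call:
{"name": "step_arm", "arguments": {
  "plan": [
    {"dx": 0, "dy": -0.25, "dz": 0, "rx": 0, "ry": 0, "rz": 0, "claw": 0.5},
    {"dx": 0, "dy": -0.25, "dz": 0, "rx": 0, "ry": 0, "rz": 0, "claw": 0.5},
    {"dx": 0, "dy": -0.25, "dz": 0, "rx": 0, "ry": 0, "rz": 0, "claw": 0.5},
    {"dx": 0, "dy": -0.25, "dz": 0, "rx": 0, "ry": 0, "rz": 0, "claw": 0.5},
    {"dx": 0, "dy": -0.25, "dz": 0, "rx": 0, "ry": 0, "rz": 0, "claw": 0.5},
    {"dx": 0, "dy": -0.2, "dz": 0, "rx": 0, "ry": 0, "rz": 0, "claw": 0.5},
    {"dx": 0, "dy": -0.15, "dz": 0, "rx": 0, "ry": 0, "rz": 0, "claw": 0.5},
    {"dx": 0, "dy": -0.1, "dz": 0, "rx": 0, "ry": 0, "rz": 0, "claw": 0.5},
    {"dx": 0, "dy": 0, "dz": 0, "rx": 0, "ry": 0, "rz": 0, "claw": 0.5}
  ]
}}

```text
time_s: 15.15
ee_pos: [0.4187, 0.1789, 0.1137]
eef_rot: [3.142, 0.0, 0.059]
force: [0.5, -0.3, -1.9]
grip_width: 0.0472
grip_force: 5.7
```

```bash
python3 -c "
from h import *
go(.418,.201,.061,.057)
o=telemetry.get_obs(); e=o['ee_pos']+[0,0,.002]; y=o['eef_rot'][2]
p,C=side(); tongs(p,C,e,y); save(p,'side3.png')
b=cv2.imread('pics/side3.png')[110:250,250:430]; cv2.imwrite('pics/side3c.png',cv2.resize(b,(772,600),interpolation=cv2.INTER_CUBIC))
for t in('crucible','dish'): print(t,[(r['score'],np.round(r['rect'],1)) for r in viewer.recognise(t,p)[:2]])
p=wrist(); save(p,'w3.png')
for t in('crucible','dish'): print(t,[(r['score'],np.round(r['rect'],1)) for r in viewer.recognise(t,p)[:2]])
"
```

```text
t 15.2 pos [0.4187 0.1789 0.1137] rot [3.1416e+00 5.0000e-04 5.9300e-02] F [ 0.5 -0.3 -1.9] w 0.0472 5.73860228061676
shift units [ 0.006 -0.221  0.527] turn units [0.     0.0003 0.0015]
-0.1 17 y -0.014 0.005 z -0.0073 0.015
-0.08 33 y -0.0139 0.0097 z -0.0111 0.0115
-0.06 30 y -0.0211 0.0177 z -0.0104 0.0059
0.04 29 y -0.0281 0.0275 z -0.0115 0.0038
0.05 39 y -0.0314 0.0262 z -0.0096 0.0064
0.06 28 y -0.0294 0.0269 z -0.01 0.0045
0.07 31 y -0.0331 0.0321 z -0.0094 0.005
0.08 34 y -0.0332 0.0313 z -0.0115 0.0061
0.09 35 y -0.0349 0.0311 z -0.0108 0.0066
0.1 30 y -0.0338 0.0343 z -0.0111 0.0042
0.11 31 y -0.0337 0.0324 z -0.0103 0.0054
0.12 31 y -0.0367 0.0325 z -0.0121 0.0058
0.13 32 y -0.0364 0.0315 z -0.012 0.0077
0.14 47 y -0.0386 0.0342 z -0.0133 0.0073
0.15 45 y -0.0369 0.0366 z -0.0151 0.0096
0.16 22 y -0.0335 0.0302 z -0.0124 0.0082
x range -0.10148659278547179 0.1598899736180906
crucible []
dish []
crucible []
dish []
```

View pics/side3c.png

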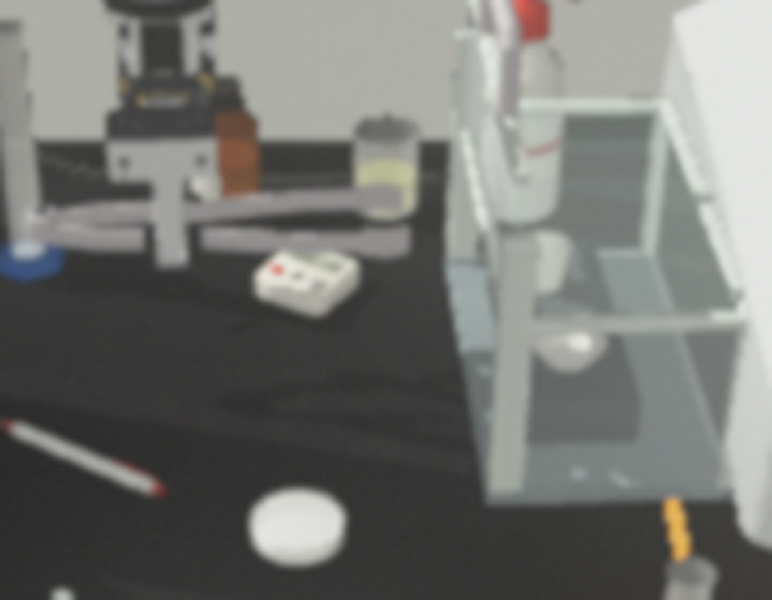

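View pics/w3.png

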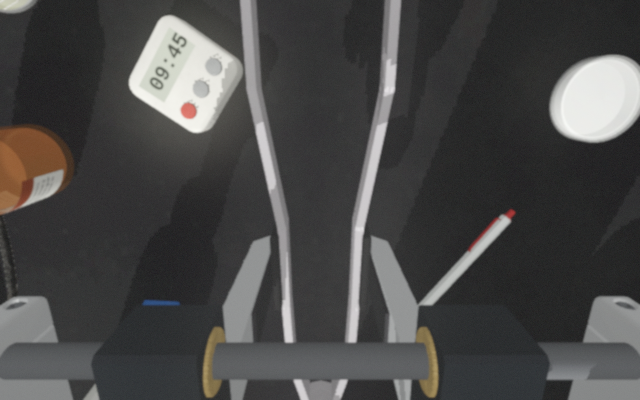

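The side crop shows the tongs level and pointing at the cabinet, with the crucible at about (550,260), the dish at (572,345) and the sash up. The wrist view shows the tongs centred, with the timer (185,75) and bottle clear of them.

```bash
python3 -c "
from h import *
p,C=side()
print('cru',onplane(p,250+550*.2332,110+260*.2333,.062),'dish',onplane(p,250+572*.2332,110+345*.2333,.053))
c=p['img'][150:190,360:400].astype(int)
m=(c.min(2)>165)
print(np.array2string(c[:,:,0][5:40:1,8:34],max_line_width=200))
t=viewer.camera('top'); g=t['img'][115:150,220:300,0]
print(np.array2string(g[6:26,8:34],max_line_width=200))
"
```

```text
cru [0.68642142 0.21740795 0.062     ] dish [0.69460998 0.12218496 0.053     ]
[[189 191 189 186 185 184 184 184 183 180 174 159 136 120 117 118 119 118 119 119 120 120 120 120 120 120]
 [188 191 188 186 185 186 185 184 182 181 175 156 133 119 116 118 117 117 118 117 118 118 118 119 119 118]
 [187 190 188 186 186 186 185 184 183 180 172 152 128 118 116 117 116 116 117 117 116 117 116 117 116 116]
 [185 188 187 185 185 185 185 184 182 177 164 142 123 117 117 117 116 117 117 116 116 116 116 117 117 117]
 [185 187 186 185 185 185 184 182 177 166 148 130 118 117 116 117 116 117 117 116 117 116 117 116 117 116]
 [179 182 182 181 180 180 177 169 159 144 129 120 117 117 117 117 117 117 116 116 118 117 118 117 117 117]
 [158 164 166 165 162 158 155 144 132 124 119 116 117 117 116 117 117 116 117 116 117 116 116 117 116 117]
 [130 137 142 141 135 131 129 127 124 121 119 119 117 116 117 117 116 116 115 117 116 117 117 117 117 116]
 [119 123 130 130 128 127 132 140 143 142 138 132 127 122 118 117 116 116 116 116 116 116 116 117 116 117]
 [129 130 134 137 139 143 153 165 172 173 169 163 154 140 
[... 4165 characters left out ...]
 208 208 204 197 181 162 157 159 160 159 157 157 157 158]
 [155 158 166 183 195 191 186 190 200 206 207 207 209 209 207 196 176 155 150 152 154 154 153 154 154 153]
 [154 154 158 174 194 196 192 195 204 207 208 210 214 218 215 197 174 155 150 151 151 151 151 151 151 150]
 [150 150 152 159 176 190 198 206 212 213 213 217 221 220 211 188 165 149 145 146 145 145 144 142 142 140]
 [142 142 141 143 150 165 186 209 219 218 217 220 219 209 193 171 150 140 135 135 135 134 131 128 125 121]
 [131 132 130 130 133 138 155 181 203 211 211 212 207 194 175 154 136 128 127 127 126 125 121 114 110 108]
 [125 125 125 125 125 126 131 147 167 183 190 191 185 173 155 139 128 125 125 123 124 121 115 108 105 105]]
```

```bash
python3 -c "
from h import *
p=viewer.camera('side');t=viewer.camera('top')
print('side rim right edge -18mm',onplane(p,382.7,166.5,.077)-[.0178,0,0], 'foot front +13mm y', onplane(p,376,178,.045)+[0,.013,0])
print('top L/R',onplane(t,231.6,135.5,.078),onplane(t,244.2,135.5,.078),'front foot/rim',onplane(t,237.5,140,.046),onplane(t,237.5,140,.079))
"
```

```text
side rim right edge -18mm [0.6812102  0.21741757 0.077     ] foot front +13mm y [0.67938915 0.21500226 0.045     ]
top L/R [0.6707351 0.2297218 0.078    ] [0.67158632 0.19729072 0.078     ] front foot/rim [0.66882055 0.21995606 0.046     ] [0.6587866  0.21364604 0.079     ]
```

Call:
{"name": "step_arm", "arguments": {
  "plan": [
    {"dx": 0, "dy": -0.11, "dz": 0.13, "rx": 0, "ry": 0, "rz": 0, "claw": 0.5},
    {"dx": 0, "dy": -0.11, "dz": 0.13, "rx": 0, "ry": 0, "rz": 0.0015, "claw": 0.5},
    {"dx": 0, "dy": 0, "dz": 0.13, "rx": 0, "ry": 0, "rz": 0, "claw": 0.5},
    {"dx": 0, "dy": 0, "dz": 0.13, "rx": 0, "ry": 0, "rz": 0, "claw": 0.5},
    {"dx": 0, "dy": 0, "dz": 0, "rx": 0, "ry": 0, "rz": 0, "claw": 0.5}
  ]
}}

```text
time_s: 16.15
ee_pos: [0.4168, 0.2001, 0.0595]
eef_rot: [3.14, 0.004, 0.055]
force: [-0.0, 0.0, -0.5]
grip_width: 0.0472
grip_force: 5.7
```

```bash
python3 -c "
from h import *
go(.5367,.2077,.062,.057)"
```

```text
t 16.1 pos [0.4168 0.2001 0.0595] rot [3.1404 0.0038 0.0553] F [-0.   0.  -0.5] w 0.0472 5.7388510555028915
shift units [ 1.201 -0.01  -0.029] turn units [ 0.0007  0.0024 -0.0011]
```

Call:
{"name": "step_arm", "arguments": {
  "plan": [
    {"dx": 0, "dy": -0.01, "dz": -0.025, "rx": 0, "ry": 0.002, "rz": -0.001, "claw": 0.5},
    {"dx": 0.1, "dy": 0, "dz": 0, "rx": 0, "ry": 0, "rz": 0, "claw": 0.5},
    {"dx": 0.15, "dy": 0, "dz": 0, "rx": 0, "ry": 0, "rz": 0, "claw": 0.5},
    {"dx": 0.15, "dy": 0, "dz": 0, "rx": 0, "ry": 0, "rz": 0, "claw": 0.5},
    {"dx": 0.15, "dy": 0, "dz": 0, "rx": 0, "ry": 0, "rz": 0, "claw": 0.5},
    {"dx": 0.15, "dy": 0, "dz": 0, "rx": 0, "ry": 0, "rz": 0, "claw": 0.5},
    {"dx": 0.1, "dy": 0, "dz": 0, "rx": 0, "ry": 0, "rz": 0, "claw": 0.5},
    {"dx": 0, "dy": 0, "dz": 0, "rx": 0, "ry": 0, "rz": 0, "claw": 0.5}
  ]
}}

```text
time_s: 16.95
ee_pos: [0.4992, 0.2053, 0.0649]
eef_rot: [-3.141, -0.004, 0.056]
force: [-0.2, 0.8, -1.3]
grip_width: 0.0467
grip_force: 5.7
```

```bash
python3 -c "
from h import *
go(.5367,.2077,.062,.057)
p,C=side(); save(p,'side4.png')
b=cv2.imread('pics/side4.png')[130:220,330:430]; cv2.imwrite('pics/side4c.png',cv2.resize(b,(660,594),interpolation=cv2.INTER_CUBIC))
"
```

```text
t 16.9 pos [0.4992 0.2053 0.0649] rot [-3.1413 -0.0042  0.0558] F [-0.2  0.8 -1.3] w 0.0467 5.73884479701519
shift units [ 0.376 -0.003  0.031] turn units [-0.0002 -0.0026 -0.0008]
```

View pics/side4c.png

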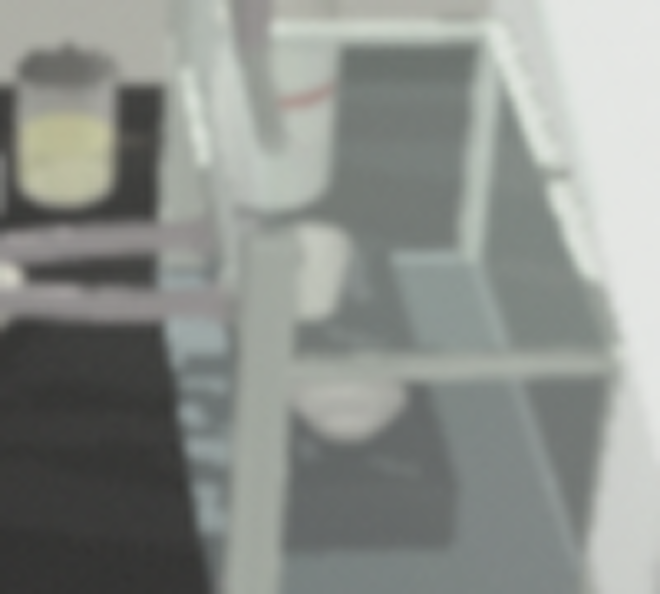

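The jaws are entering under the sash at (205,235) and (225,300), straddling the crucible at (320,270). The dish at (350,405) is well clear.

Call:
{"name": "step_arm", "arguments": {
  "plan": [
    {"dx": 0.1, "dy": 0, "dz": 0.02, "rx": 0, "ry": -0.002, "rz": 0, "claw": 0.5},
    {"dx": 0.1, "dy": 0, "dz": 0, "rx": 0, "ry": 0, "rz": 0, "claw": 0.5},
    {"dx": 0.1, "dy": 0, "dz": 0, "rx": 0, "ry": 0, "rz": 0, "claw": 0.5},
    {"dx": 0.07, "dy": 0, "dz": 0, "rx": 0, "ry": 0, "rz": 0, "claw": 0.5},
    {"dx": 0, "dy": 0, "dz": 0, "rx": 0, "ry": 0, "rz": 0, "claw": 0.5}
  ]
}}

```text
time_s: 17.5
ee_pos: [0.5357, 0.2073, 0.0626]
eef_rot: [-3.142, -0.0, 0.056]
force: [0.3, -0.1, -1.9]
grip_width: 0.0468
grip_force: 5.7
```

```bash
python3 -c "
from h import *
go(.5367,.2077,.062,.057)
o=telemetry.get_obs(); e=o['ee_pos']+[0,0,.002]; y=o['eef_rot'][2]
print('jaw mid',o['ee_pos']+.1455*np.array([np.cos(y),np.sin(y),0]))
p,C=side(); save(p,'side5.png')
b=cv2.imread('pics/side5.png')[145:195,345:405]; cv2.imwrite('pics/side5c.png',cv2.resize(b,(660,550),interpolation=cv2.INTER_CUBIC))
"
```

```text
t 17.5 pos [0.5357 0.2073 0.0626] rot [-3.1415e+00 -2.0000e-04  5.6000e-02] F [ 0.3 -0.1 -1.9] w 0.0468 5.739154368638992
shift units [ 0.01  -0.004  0.006] turn units [-0.     -0.0002 -0.0006]
jaw mid [0.68101276 0.21541378 0.06261695]
```

View pics/side5c.png

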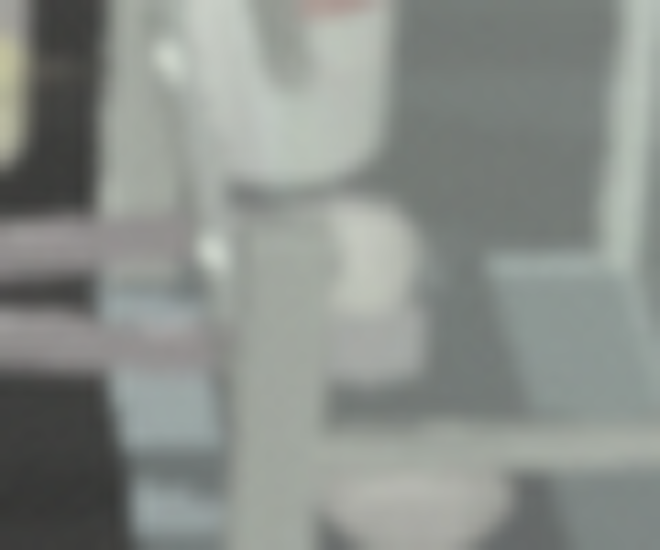

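```bash
python3 -c "
from h import *
p,C=side()
print('tip',onplane(p,345+425/11,145+325/11,.070),'rim edge',onplane(p,345+420/11,145+240/11,.077))
pr=lambda X:(lambda c:(p['fx']*c[0]/c[2]+p['cx'],p['fy']*c[1]/c[2]+p['cy']))(np.array(p['R'])@np.array(X)+p['t'])
print('exp tip px',pr([.6955+.002,.191,.07]))
g=p['img'][160:182,372:390,0].astype(int); print(g)
"
```

```text
tip [0.69933492 0.18243696 0.07      ] rim edge [0.70031926 0.21555823 0.077     ]
exp tip px (np.float64(382.7810650672143), np.float64(173.02842569015573))
[[180 180 177 169 158 145 129 119 117 116 116 116 117 116 116 116 116 117]
 [163 159 156 146 136 126 121 118 116 117 116 116 116 116 116 116 116 117]
 [142 141 140 141 140 136 131 126 121 117 116 116 116 115 116 116 115 116]
 [147 149 154 162 164 162 156 149 139 126 119 116 115 116 115 115 115 116]
 [157 161 167 177 185 184 180 174 162 144 128 119 116 115 116 115 116 116]
 [158 161 167 180 191 194 192 189 179 164 144 127 119 118 118 116 115 116]
 [162 162 166 176 188 195 195 192 186 176 157 135 122 120 119 118 118 118]
 [164 165 166 172 185 194 194 190 186 177 163 143 127 120 120 119 120 123]
 [162 163 163 168 183 193 193 189 185 179 165 145 132 124 119 117 121 134]
 [161 162 162 166 182 192 194 189 186 179 161 142 133 124 118 117 121 138]
 [161 162 163 171 183 190 192 189 186 175 154 137 131 124 118 115 118 129]
 [162 162 167 177 186 190 191 188 183 170 148 130 125 120 117 116 118 124]
 [162 162 167 176 184 187 187 185 177 164 147 130 121 117 116 116 117 121]
 [161 162 164 170 176 178 178 176 171 163 153 137 121 116 116 116 117 119]
 [161 162 162 165 168 168 169 167 166 165 159 141 122 116 116 115 115 118]
 [162 161 160 163 165 167 167 166 166 165 161 140 121 115 115 115 115 117]
 [161 162 160 162 165 167 167 166 165 164 158 139 120 116 115 115 116 115]
 [162 160 160 162 165 166 166 166 164 162 154 135 120 114 115 115 116 116]
 [162 161 158 158 161 163 162 161 159 155 145 130 118 115 115 116 115 117]
 [161 159 151 146 147 149 150 147 143 136 129 122 117 116 115 115 115 115]
 [161 158 144 130 126 130 130 125 122 120 117 116 114 115 116 115 116 116]
 [162 158 141 123 117 118 117 117 115 115 114 114 115 116 115 116 115 116]]
```

Call:
{"name": "step_arm", "arguments": {
  "plan": [
    {"dx": -0.015, "dy": 0, "dz": 0, "rx": 0, "ry": 0, "rz": 0, "claw": 0.53},
    {"dx": 0, "dy": 0, "dz": 0, "rx": 0, "ry": 0, "rz": 0, "claw": 0.56},
    {"dx": 0, "dy": 0, "dz": 0, "rx": 0, "ry": 0, "rz": 0, "claw": 0.58},
    {"dx": 0, "dy": 0, "dz": 0, "rx": 0, "ry": 0, "rz": 0, "claw": 0.6},
    {"dx": 0, "dy": 0, "dz": 0, "rx": 0, "ry": 0, "rz": 0, "claw": 0.62},
    {"dx": 0, "dy": 0, "dz": 0, "rx": 0, "ry": 0, "rz": 0, "claw": 0.65},
    {"dx": 0, "dy": 0, "dz": 0, "rx": 0, "ry": 0, "rz": 0, "claw": 0.7},
    {"dx": 0, "dy": 0, "dz": 0, "rx": 0, "ry": 0, "rz": 0, "claw": 0.8},
    {"dx": 0, "dy": 0, "dz": 0, "rx": 0, "ry": 0, "rz": 0, "claw": 0.8},
    {"dx": 0, "dy": 0, "dz": 0, "rx": 0, "ry": 0, "rz": 0, "claw": 0.8}
  ],
  "grip_force": 25
}}

```text
time_s: 18.6
ee_pos: [0.5335, 0.2072, 0.0627]
eef_rot: [3.142, -0.0, 0.056]
force: [0.7, 0.3, -1.4]
grip_width: 0.0372
grip_force: 25.0
```

Call:
{"name": "step_arm", "arguments": {
  "plan": [
    {"dx": 0, "dy": 0, "dz": 0, "rx": 0, "ry": 0, "rz": 0, "claw": 0.8},
    {"dx": 0, "dy": 0, "dz": -0.03, "rx": 0, "ry": 0, "rz": 0, "claw": 0.8},
    {"dx": 0, "dy": 0, "dz": -0.03, "rx": 0, "ry": 0, "rz": 0, "claw": 0.8},
    {"dx": 0, "dy": 0, "dz": -0.03, "rx": 0, "ry": 0, "rz": 0, "claw": 0.8},
    {"dx": 0, "dy": 0, "dz": -0.03, "rx": 0, "ry": 0, "rz": 0, "claw": 0.8},
    {"dx": 0, "dy": 0, "dz": -0.03, "rx": 0, "ry": 0, "rz": 0, "claw": 0.8},
    {"dx": 0, "dy": 0, "dz": 0, "rx": 0, "ry": 0, "rz": 0, "claw": 0.8}
  ]
}}

```text
time_s: 19.3
ee_pos: [0.5336, 0.2073, 0.0783]
eef_rot: [-3.141, -0.001, 0.056]
force: [0.8, 0.1, -1.3]
grip_width: 0.0372
grip_force: 25.0
```

```bash
python3 -c "
from h import *
go(.5335-.13,.2072-.0074,.078,.057)
p,C=side(); save(p,'side6.png')
b=cv2.imread('pics/side6.png')[135:195,340:410]; cv2.imwrite('pics/side6c.png',cv2.resize(b,(700,600),interpolation=cv2.INTER_CUBIC))
"
```

```text
t 19.3 pos [0.5336 0.2073 0.0783] rot [-3.1414e+00 -7.0000e-04  5.6300e-02] F [ 0.8  0.1 -1.3] w 0.0372 24.986910223960876
shift units [-1.303e+00  1.000e-03  2.000e-03] turn units [-0.0001 -0.0004 -0.0004]
```

View pics/side6c.png

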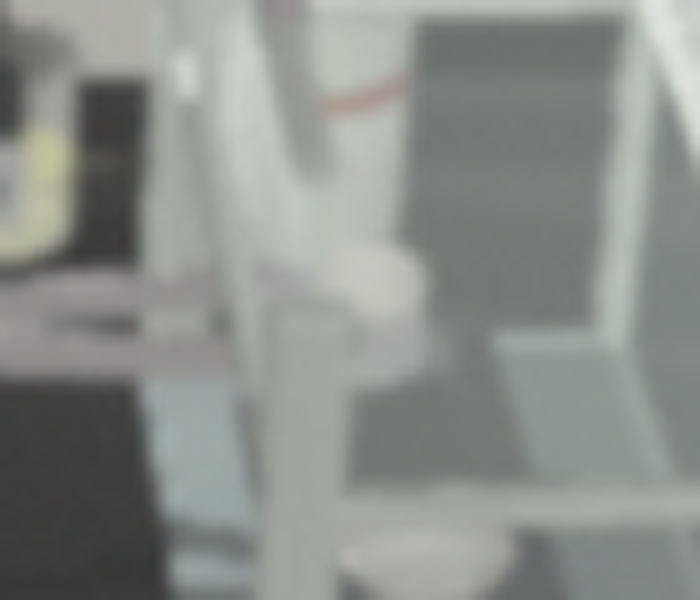

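The crucible is lifted with the jaws at (385,300), and the dish is still in place at (430,560). Next I draw the crucible out.

Call:
{"name": "step_arm", "arguments": {
  "plan": [
    {"dx": -0.06, "dy": 0, "dz": 0, "rx": 0, "ry": 0, "rz": 0, "claw": 0.8},
    {"dx": -0.12, "dy": 0, "dz": 0, "rx": 0, "ry": 0, "rz": 0, "claw": 0.8},
    {"dx": -0.15, "dy": 0, "dz": 0, "rx": 0, "ry": 0, "rz": 0, "claw": 0.8},
    {"dx": -0.15, "dy": 0, "dz": 0, "rx": 0, "ry": 0, "rz": 0, "claw": 0.8},
    {"dx": -0.15, "dy": 0, "dz": 0, "rx": 0, "ry": 0, "rz": 0, "claw": 0.8},
    {"dx": -0.15, "dy": 0, "dz": 0, "rx": 0, "ry": 0, "rz": 0, "claw": 0.8},
    {"dx": -0.15, "dy": 0, "dz": 0, "rx": 0, "ry": 0, "rz": 0, "claw": 0.8},
    {"dx": -0.15, "dy": 0, "dz": 0, "rx": 0, "ry": 0, "rz": 0, "claw": 0.8},
    {"dx": -0.15, "dy": 0, "dz": 0, "rx": 0, "ry": 0, "rz": 0, "claw": 0.8},
    {"dx": -0.1, "dy": 0, "dz": 0, "rx": 0, "ry": 0, "rz": 0, "claw": 0.8}
  ]
}}

```text
time_s: 20.35
ee_pos: [0.3994, 0.1996, 0.0776]
eef_rot: [3.141, 0.0, 0.057]
force: [1.0, 1.1, -2.0]
grip_width: 0.0369
grip_force: 25.0
```

Call:
{"name": "step_arm", "arguments": {
  "plan": [
    {"dx": -0.05, "dy": 0, "dz": 0, "rx": 0, "ry": 0, "rz": 0, "claw": 0.8},
    {"dx": 0, "dy": 0, "dz": -0.05, "rx": 0, "ry": 0, "rz": 0, "claw": 0.8},
    {"dx": 0, "dy": 0, "dz": -0.1, "rx": 0, "ry": 0, "rz": 0, "claw": 0.8},
    {"dx": 0, "dy": 0, "dz": -0.15, "rx": 0, "ry": 0, "rz": 0, "claw": 0.8},
    {"dx": 0, "dy": 0, "dz": -0.15, "rx": 0, "ry": 0, "rz": 0, "claw": 0.8},
    {"dx": 0, "dy": 0, "dz": -0.15, "rx": 0, "ry": 0, "rz": 0, "claw": 0.8},
    {"dx": 0, "dy": 0, "dz": -0.15, "rx": 0, "ry": 0, "rz": 0, "claw": 0.8},
    {"dx": 0, "dy": 0, "dz": -0.1, "rx": 0, "ry": 0, "rz": 0, "claw": 0.8},
    {"dx": 0, "dy": 0, "dz": -0.05, "rx": 0, "ry": 0, "rz": 0, "claw": 0.8},
    {"dx": 0, "dy": 0, "dz": 0, "rx": 0, "ry": 0, "rz": 0, "claw": 0.8}
  ]
}}

```text
time_s: 21.35
ee_pos: [0.396, 0.1995, 0.1682]
eef_rot: [-3.141, -0.001, 0.056]
force: [-0.5, 0.7, -0.2]
grip_width: 0.0372
grip_force: 25.0
```

```bash
python3 -c "
from h import *
go(.393,.2,.167,.057)
o=telemetry.get_obs(); y=o['eef_rot'][2]; j=o['ee_pos']+.1455*np.array([np.cos(y),np.sin(y),0]); print('jaw',j)
for n in('side','top'):
    p=viewer.camera(n); C=cloud(p); C[p['z_map']==0]=-9
    q=C[(np.hypot(C[...,0]-j[0],C[...,1]-j[1])<.03)&(C[...,2]>.12)&(C[...,2]<.22)]
    print(n,len(q),q.min(0),q.max(0))
    w=p['img'][(np.hypot(C[...,0]-j[0],C[...,1]-j[1])<.022)&(C[...,2]>.12)&(C[...,2]<.22)]; print('white px',(w.min(1)>170).sum(),len(w))
    for t in('crucible','dish','sash_handle'):
        for r in viewer.recognise(t,p)[:1]:
            a=r['rect'];print(t,r['score'],np.round(a),world(p,(a[0]+a[2])/2,(a[1]+a[3])/2))
    h=C[(abs(C[...,0]-.635)<.03)&(C[...,1]>.1)&(C[...,1]<.23)&(C[...,2]>.2)]; print('handle top',np.percentile(h[:,2],98))
"
```

```text
t 21.4 pos [0.396  0.1995 0.1682] rot [-3.1413e+00 -9.0000e-04  5.6200e-02] F [-0.5  0.7 -0.2] w 0.0372 24.98690754175186
shift units [-0.029 -0.007  0.012] turn units [-0.0002 -0.0006 -0.0005]
jaw [0.54123722 0.20766821 0.16824951]
side 173 [0.51391238 0.18307899 0.14779434] [0.55542233 0.22708165 0.18584842]
white px 18 131
dish 0.21 [354.  99. 424. 228.] [0.70505973 0.13323873 0.13799615]
sash_handle 0.73 [359.  98. 377. 178.] [0.63915298 0.09623885 0.23839443]
handle top 0.2975968790728295
top 264 [0.51587028 0.18643986 0.14698489] [0.55720095 0.22838029 0.18676139]
white px 32 237
crucible 0.57 [219. 173. 238. 187.] [0.53817917 0.21558811 0.15106975]
sash_handle 0.67 [186. 122. 305. 150.] [0.63079995 0.17114422 0.20314048]
handle top 0.30050726104357084
```

```bash
python3 -c "
from h import *
print(hand_in())"
```

```text
the job is handed in; nothing more can be done
None
```

The sash is fully up and staying there, and the job is handed in with the crucible held in the tongs about 9 cm in front of the cabinet, its underside about 15 cm above the worktop; the dish was still in place when last seen, just after the lift.

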